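# Hold the peg open on the reminder card

## Robot

A 7-joint arm with a two-finger parallel gripper is mounted at the origin on the work surface. World frame = base frame: x ahead of the robot, y to its left, z up, the work surface at z = 0. Lengths are in mm, angles in rad, forces in N, time in s.
With the tool pointing down it reaches from about 400 to 875 mm from the base axis. Payload 6.5 kg.
Tool frame: the origin (TCP) lies midway between the tips of the shut fingers; the grasp point (between the pads) lies 19 mm behind it; z points along the fingers, y is the direction in which the jaws open and shut (so a half turn about z gives the same grasp; the last joint's range is limited). The gripper opens to 88 mm and grips with 3 to 60 N. Pads are 18 mm wide; open, the fingers measure 123 mm over their backs; the gripper's body (75 mm by 187 mm) begins 45 mm behind the grasp point.
Start: joints at [-1.349, 0.536, -0.004, 1.538, 0.003, 1.067, -0.071], TCP at [184.493, 623.259, 238.716] pointing down, gripper open.
Joint ranges: [-2.7, 2.7], [-0.37, 2.16], [-1.27, 1.26], [0.24, 2.4], [-1.31, 4.45], [0.19, 1.91], [-2.76, 2.76]. Speed limits (rad/s): [2.39, 2.39, 3.14, 3.14, 3.14, 3.14, 3.14].

## Interface

Orientations are given as a rotation vector (axis times angle).
In Python, from bench import status, camera, workorder gives the robot as it stands.
- The arm moves only by the tool arm_command, never from a script. Its argument "commands" is one flat list of numbers, 5 for each row, row after row: the finger opening in cm, from 0 to 8.81, then the shift along the tool's x, y, z in cm, then the turn about the tool's z in degrees. In form: [fingers, dx, dy, dz, spin, fingers, dx, dy, dz, spin, ...]. A call has 1 to 8 rows; each row is the pose to reach, as a shift and turn from the pose measured when the call began, along the tool's axes at that moment; what a row does not reach only later rows make up. A row lasts 1/8 s, in which the tool goes at most 62.5 mm and 10.7 degrees, less where a joint would pass 70% of its speed; a pose out of reach is approached as far as the arm can. A call with a gripper value outside its range is refused whole. The fingers move at their own pace and stop on an object; the grip force is fixed at half the most. Time passes only in rows, so rows that repeat a pose let the fingers close. It gives the time, the measured TCP pose, the force and the opening at its end, in the units of the state.
- status.observe(): the state, without advancing time (a new reading comes with each control period).
- camera(name): name is "scene" or "side" or "wrist"; returns a dict with "image" (400x640x3 uint8, red, green, blue), "fovy" (degrees; the focal length in pixels is half the picture's height over the tangent of half this angle, whatever the lens; pixels are square), "cx", "cy" (the principal point, pixels), "origin" and "orientation" of the camera in the world. Camera axes: x right, y down, z forward; pixel columns grow to the right and rows downward; lengths in mm; the calibration is good to about 2 mm. A picture is of the moment at which its call begins. There is no depth.
- workorder.job_done(): hands the job in, once; it reports no verdict.
The state is a dict: "time_s": time; "joint_positions": joint angles; "qvel": joint speeds; "joint_torque": joint torques, N m; "eef_pos": TCP position; "orientation": TCP orientation; "wrist_force": force on the tool from outside, world axes, zero at the start; "torque": the same for the moment, N m; "gripper_width": finger opening in mm.
Only numpy, scipy, OpenCV 4.12 (cv2) and the standard library are available. Lean on these libraries where they do the work, as an engineer would, in place of code of your own. Each camera call takes 0.05 s, during which the arm holds its last target.

## Task

Stand the reminder card upright on the narrow raised ledge, lined up with it and with its whole foot on top, and let it go. Then take the big clothes peg by its two handles, squeeze it wide open and bring it round the card's free (orange) upright edge, about half-way up, so that the edge stands well between the gaping jaws without the peg touching the card, ready for me to slip a note in. Finish while still holding the peg open there, and leave the other things on the console where they are.

Things in the scene. Friction and masses are not known exactly. Their poses are not given: they have to be found in the camera images.
- ledge: Fixed dark wooden display ledge on the console: a bar 56 mm (x) by 130 mm (y, its long axis), flat top 40 mm above the console. Origin: centre of its underside. It stays where it is.
- card: Loose upright card stand, 140 g. Origin: centre of its foot's underside, z up. Wooden foot 36 (x) by 84 (y) by 12 mm high. On it a rigid white panel 3 mm thick (x), y = -34 to 50, z = 12 to 82 mm, an 8 mm wooden upright at its -y end, and a wooden grip rail on top, 10 mm thick (x), y = -42 to 26, z = 82 to 96 mm. The +y edge (orange) is free and overhangs the foot by 8 mm.
- card_rail (a point): Middle of the card's wooden grip rail above the foot's centre, 89 mm above the underside of the foot: the place to pinch it from above, across its 10 mm thickness (card x).
- card_edge (a point): Middle of the card's free orange edge: 50 mm along card +y from the foot's centre, 47 mm above the underside of the foot; the free edge runs 35 mm up and down from here.
- peg: Loose big wooden clothes peg, 45 g, lying on its side, so its legs open horizontally: 105 mm long, 18 mm high. Origin: on the pivot axis, at the underside; x to the jaws, z (pivot axis) up. Handles end 55 mm behind the pivot, jaws 50 mm ahead; legs 8 mm thick. The frame is fixed to the -y leg, whose handle lies along x. Shut, the peg's line of symmetry is turned 0.20 rad from x towards -y.
- peg_handles (a point): Point in the peg's frame 37 mm behind the pivot, 9 mm up: where to squeeze. Fully open, it is midway between the handles, which are then parallel and 24 mm over their outer faces (y = -12 and +12 mm). Shut, the -y handle is the same, but the +y handle is splayed out by 0.40 rad: about 40 mm over both here, 46 mm at their ends.
- peg_mouth (a point): Point in the peg's frame 36 mm ahead of the pivot, 9 mm up, where the card edge is well in the mouth. Fully open, the jaws gape evenly about the x axis (inner faces at 0.20 rad either side from the pivot): 14 mm here, 20 mm at the tips. Shut, both jaws lie on the -y side of it.
- peg_arm (a joint): Opening angle of the peg: 0 = shut (its rest), 0.40 rad = fully open, a firm stop with the handles parallel. The spring takes 0.12 N m to start opening and 0.28 N m fully open: about 8 N squeezed on the handles 35 mm behind the pivot. It snaps shut when the handles are let go. A firmer grip (20 to 30 N) against the stop does no harm.
- bowl: Green glass key bowl, 116 mm across, 45 mm high; origin: centre of its underside. Leave alone.
- dish: White ceramic ring dish, 84 mm across, 18 mm high; origin: centre of its underside. Leave alone.
- key: Steel bicycle lock key with a black head, 66 mm long, 6 mm high; origin: near its middle, underside. Leave alone.
- tag: Blue plastic pet tag, 32 mm disc with an ear, 5 mm thick; origin: centre of the disc, underside. Leave alone.
- keycap: Dark hard silicone key cap, 35 mm long, 28 mm wide, 10 mm high; origin: centre of its round end, underside. Leave alone.
Mind the look-alikes: they are no part of the job. What is shaped like the peg but blue is not meant. Leave any pink look-alike of the card alone.

How it is judged (in metres and radians):
On the way:
1. the card stands upright on the ledge, let go (x of card in the frame of ledge between -0.013 and 0.013 m and y of card in the frame of ledge between -0.026 and 0.026 m and z of card in the frame of ledge between 0.036 and 0.044 m and angle between the y axis of card and the y axis of ledge, either way round below 0.2 rad and angle between card's own z axis and vertical below 0.1 rad and contact force between the fingers and card below 0.3 N and linear speed of card below 0.03 m/s), for 0.3 s.
At the end, for the whole second after the job is handed in: Card upright on the ledge (13 mm across, 26 mm along, 0.2 rad), untouched; peg in the fingers, open 0.30 rad or more, touching neither card nor ledge, the free edge between its jaws at least 5 mm inside the tips, near mid-height (about 30 mm), peg within 0.4 rad of the card's line (all of step 1 and x of card_edge in the frame of peg between 0.022 and 0.045 m and y of card_edge in the frame of peg between -0.009 and 0.009 m and z of card_edge in the frame of peg between -0.022 and 0.04 m and angle between the x axis of peg and the y axis of card, either way round below 0.4 rad and value of joint peg_arm above 0.3 rad and contact force between the fingers and peg above 2 N and contact force between peg and card below 0.3 N and contact force between peg and ledge below 0.3 N and height (world z) of peg above 0.045 m and linear speed of peg below 0.03 m/s); the arm keeps its last pose, push and grip.
It fails at once if the glass key bowl is moved by more than 3 cm (distance of bowl from where it was at the start of the episode above 0.03 m).
It fails at once if the ceramic ring dish is moved by more than 3 cm (distance of dish from where it was at the start of the episode above 0.03 m).
It fails at once if the bicycle lock key is moved by more than 3 cm (distance of key from where it was at the start of the episode above 0.03 m).
It fails at once if the pet tag is moved by more than 3 cm (distance of tag from where it was at the start of the episode above 0.03 m).
It fails at once if the key cap is moved by more than 3 cm (distance of keycap from where it was at the start of the episode above 0.03 m).
It also fails if it takes over 56 s, if anything falls off the work surface, if the arm or the gripper's body presses on something with over 40 N, if the wrist force passes 120 N, or if a joint passes its speed limit or range.

## Working session

There is one attempt and no reset: what is moved stays moved. The work goes in short steps, Python scripts to look and compute and a tool call to move; the robot and the scene stay as the last step left them, time stands still between calls to the robot, and variables do not carry over. Pictures are saved under pics/ and viewed, and the job is handed in when it is done.

Besides the shell and the picture viewer there is one more tool, called in YAML: its name, and indented under it one key for each argument. arm_command: Moves the arm, as the interface text tells. Its arguments: {"type":"object","properties":{"commands":{"type":"array","items":{"type":"number"}}},"required":["commands"]}

```bash
mkdir -p pics; ls; python3 - <<'E'
from bench import status, camera
import cv2
print(status.observe())
for n in ["scene","side","wrist"]:
    c=camera(n); cv2.imwrite(f"pics/{n}0.png",c["image"][:,:,::-1]); print(n,{k:v for k,v in c.items() if k!="image"})
E
```

```text
pics
{'time_s': 0.0, 'joint_positions': array([-1.3491853 ,  0.53718126, -0.00443738,  1.53883714,  0.0026227 ,
        1.06733633, -0.07118986]), 'qvel': array([-0.00034466,  0.00162306,  0.00133579, -0.00092554,  0.00032911,
       -0.00020878, -0.00240227]), 'joint_torque': array([ 2.13052631e-04, -5.70977318e+01,  9.90847461e-01, -2.51609910e+01,
       -5.62525028e-02,  1.74800120e-02,  1.35812916e-04]), 'eef_pos': array([184.35425191, 622.66808513, 237.84336769]), 'orientation': array([-4.50375911e-01, -3.10903681e+00,  2.75423042e-03]), 'wrist_force': array([ 0.28699602, -0.19556646,  0.89263538]), 'torque': array([0.05945765, 0.0268716 , 0.07150141]), 'gripper_width': 88.15768679783541}
scene {'fovy': 55.43367035325186, 'cx': 322.0408965658911, 'cy': 202.49154721736528, 'origin': array([1128.15091489,  206.19474611,  803.91100633]), 'orientation': array([-1.5840454 , -2.07322106,  0.79729551])}
side {'fovy': 54.77221997411962, 'cx': 318.0124383674255, 'cy': 195.30955574563427, 'origin': array([430.58546655, 758.49963925, 634.13067667]), 'orientation': array([-0.16236053,  2.74396812, -1.35506278])}
wrist {'fovy': 68.50344046333046, 'cx': 320.28914160656774, 'cy': 204.26541098534, 'origin': array([111.89023969, 644.38796693, 384.88148252]), 'orientation': array([2.31462658, 1.73037978, 0.2565189 ])}
```

View pics/scene0.png

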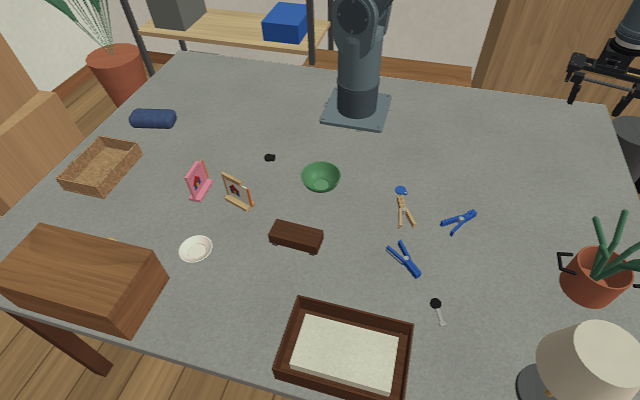

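View pics/side0.png

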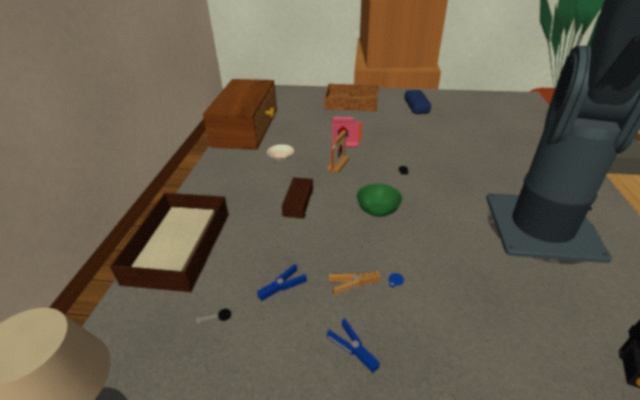

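View pics/wrist0.png

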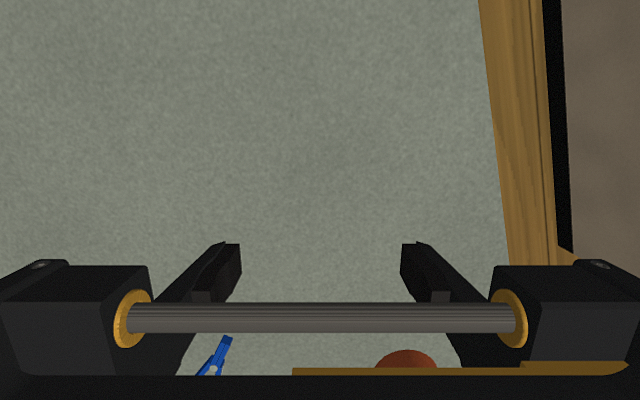

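Scene: the wooden/white card is at (238,190) and its pink look-alike at (198,182). The wooden peg is at (404,210), with blue look-alikes at (460,221) and (404,258). The ledge is at (296,236). The wooden items fit the description; I'll confirm that in crops.

```bash
cat > h.py <<'E'
import numpy as np, cv2
from scipy.spatial.transform import Rotation as R
from bench import status, camera
def f(c): return 200/np.tan(np.radians(c["fovy"]/2))
def proj(c,P):
    P=np.atleast_2d(P); q=(P-c["origin"])@R.from_rotvec(c["orientation"]).as_matrix()
    return q[:,:2]/q[:,2:]*f(c)+[c["cx"],c["cy"]]
def ray(c,uv,z):
    uv=np.atleast_2d(uv).astype(float); d=np.c_[(uv-[c["cx"],c["cy"]])/f(c),np.ones(len(uv))]@R.from_rotvec(c["orientation"]).as_matrix().T
    return c["origin"]+d*((z-c["origin"][2])/d[:,2])[:,None]
def crop(c,u0,v0,w,h,s,name,pts=None):
    im=cv2.resize(c["image"][v0:v0+h,u0:u0+w,::-1],None,fx=s,fy=s,interpolation=cv2.INTER_CUBIC)
    for p in (pts if pts is not None else []):
        cv2.circle(im,tuple(int(round(x)) for x in ((p[0]-u0+.5)*s,(p[1]-v0+.5)*s)),2,(255,0,255),-1)
    cv2.imwrite("pics/"+name,im)
E
python3 - <<'E'
from h import *
a=camera("scene"); b=camera("side")
crop(a,180,150,160,110,5,"c1.png"); crop(a,375,170,110,75,7,"c2.png")
crop(b,270,100,120,100,6,"c3.png"); crop(b,310,250,110,60,7,"c4.png")
np.save("cal.npy",[a,b],allow_pickle=True)
E
```

```text
(no output)
```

View pics/c1.png

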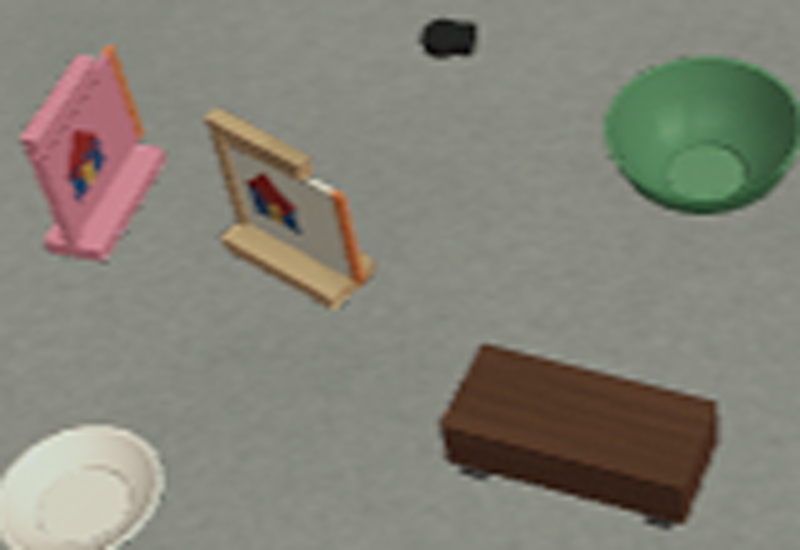

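View pics/c2.png

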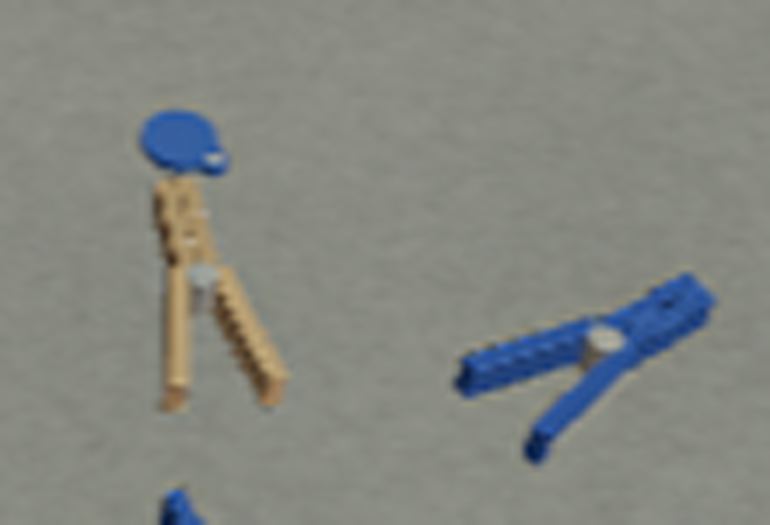

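View pics/c3.png

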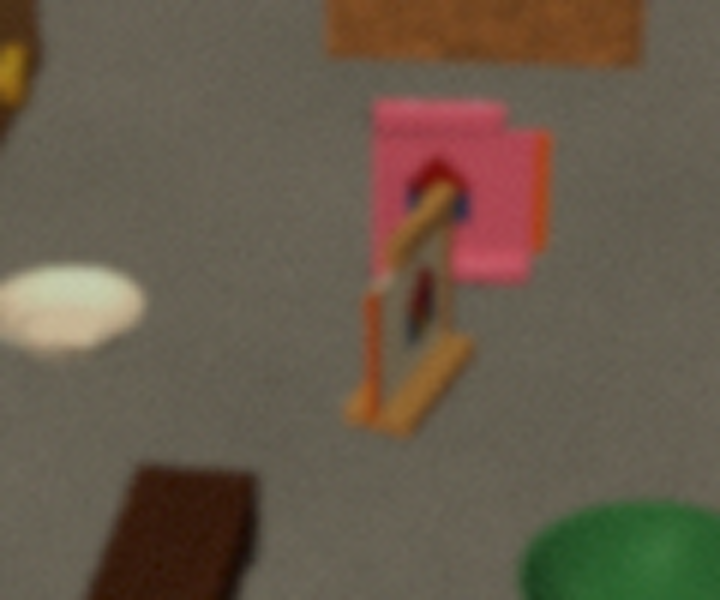

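View pics/c4.png

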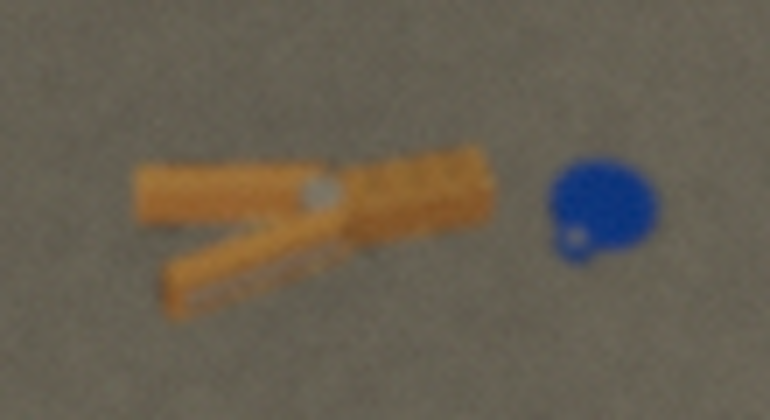

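The crops confirm it: the wooden card has a white panel and an orange edge, and the tan peg's jaws point at the blue tag. Next I'll fit the poses.

```bash
cat >> h.py <<'E'
from scipy.optimize import least_squares
def place(p,P):
    x,y,t=p; P=np.atleast_2d(P).astype(float); c,s=np.cos(t),np.sin(t)
    return np.c_[x+c*P[:,0]-s*P[:,1], y+s*P[:,0]+c*P[:,1], P[:,2]]
def fit(obs,p0):
    r=lambda p: np.concatenate([(proj(c,place(p,M))-np.array(u)).ravel() for c,M,u in obs])
    s=least_squares(r,p0,loss="soft_l1",x_scale=[10,10,.1]); return s.x, np.round(r(s.x).reshape(-1,2),1)
def box(x0,x1,y0,y1,z0,z1): return np.array([[x,y,z] for x in(x0,x1) for y in(y0,y1) for z in(z0,z1)],float)
def rotz(P,a):
    return np.c_[P[:,0]*np.cos(a)-P[:,1]*np.sin(a),P[:,0]*np.sin(a)+P[:,1]*np.cos(a),P[:,2]]
def pegparts(q):  # q opening
    hA=box(-55,0,-12,-4,0,18); jA=rotz(box(0,50,-8,0,0,18),-.2)
    m=np.array([1,-1,1]); d=-(0.4-q)
    return [hA,jA,rotz(hA*m,d),rotz(jA*m,d)]
cardparts=[box(-18,18,-42,42,0,12),box(-1.5,1.5,-34,50,12,82),box(-5,5,-42,-34,12,82),box(-5,5,-42,26,82,96)]
ledgeparts=[box(-28,28,-65,65,0,40)]
def outlines(c,p,parts,im,u0,v0,s,col=(255,0,255),dz=0):
    for P in parts:
        h=cv2.convexHull(((proj(c,place(p,P)+[0,0,dz])-[u0,v0]+.5)*s).astype(np.float32)).astype(int)
        cv2.polylines(im,[h],True,col,1)
def show(c,u0,v0,w,h,s,name,items):
    im=cv2.resize(c["image"][v0:v0+h,u0:u0+w,::-1],None,fx=s,fy=s,interpolation=cv2.INTER_CUBIC)
    for it in items: outlines(c,it[0],it[1],im,u0,v0,s,dz=it[2] if len(it)>2 else 0)
    cv2.imwrite("pics/"+name,im)
E
cat > fit0.py <<'E'
from h import *
a,b=np.load("cal.npy",allow_pickle=True)
C1=lambda L:[((x+.5)/5+179.5,(y+.5)/5+149.5) for x,y in L]
C2=lambda L:[((x+.5)/7+374.5,(y+.5)/7+169.5) for x,y in L]
C3=lambda L:[((x+.5)/6+269.5,(y+.5)/6+99.5) for x,y in L]
C4=lambda L:[((x+.5)/7+309.5,(y+.5)/7+249.5) for x,y in L]
print(ray(a,C1([(580,415)]),40),ray(a,C1([(300,270)]),12),ray(a,C2([(205,272)]),18))
# ledge: y-long axis. corners scene
best=fit([(a,[[-28,-65,40],[-28,65,40],[28,65,40],[28,-65,40]],C1([(485,345),(717,402),(692,487),(443,425)])),
 ],[*ray(a,C1([(580,415)]),40)[0,:2],0]); print("ledge",best)
L=best[0]
# card: +x side? near-viewer foot edge: y axis toward orange
best=fit([(a,[[18,-42,12],[18,42,12],[-18,42,12],[0,50,12],[0,50,82],[5,26,96],[5,-42,96]],C1([(222,235),(335,297),(372,258),(360,280),(343,192),(303,172),(207,120)])),
 (b,[[0,50,12],[0,50,82],[-18,42,12],[-18,-42,12]],C3([(373,420),(373,293),(408,425),(473,340)]))],[*ray(a,C1([(300,270)]),12)[0,:2],.4]); print("card",best)
K=best[0]
P=pegparts(0)
best=fit([(a,[[-55,-12,18],[-55,-4,18],[0,0,20]],C2([(288,375),(258,387),(205,270)])),
 (a,rotz(np.array([[-55,4,18],[-55,12,18.]]),-.4),C2([(188,384),(164,384)])),
 (a,rotz(np.array([[50,-8,18],[50,8,18.]]),-.2),C2([(193,178),(157,180)])),
 (b,[[0,0,20]],C4([(322,190)])),
 ],[*ray(a,C2([(205,272)]),18)[0,:2],3.5]); print("peg",best)
G=best[0]
np.save("poses.npy",[L,K,G])
show(a,180,150,160,110,5,"o1.png",[(L,ledgeparts),(K,cardparts)])
show(a,375,170,110,75,7,"o2.png",[(G,P)])
show(b,270,100,120,100,6,"o3.png",[(L,ledgeparts),(K,cardparts)])
show(b,310,250,110,60,7,"o4.png",[(G,P)])
im=lambda n:cv2.resize(cv2.imread("pics/"+n),(400,300))
cv2.imwrite("pics/o.png",np.vstack([np.hstack([im("o1.png"),im("o2.png")]),np.hstack([im("o3.png"),im("o4.png")])]))
E
python3 fit0.py
```

```text
[[601.02043793 -25.97270523  40.        ]] [[ 526.37794376 -216.43196264   12.        ]] [[434.1706235  224.29970304  18.        ]]
ledge (array([ 5.99591566e+02, -2.45572594e+01, -2.93448017e-02]), array([[-0.3, -0.4],
       [ 1.4, -0.4],
       [-0.4,  0.3],
       [-0.2,  0.4]]))
card (array([ 5.10933102e+02, -2.23943739e+02, -3.15130893e-01]), array([[-0.1,  0.5],
       [-0.1,  0.4],
       [ 1. , -0.1],
       [ 1.4,  0.8],
       [ 0.6,  1. ],
       [-0.5, -1.2],
       [-0.4, -0.6],
       [-0.3, -0.4],
       [-0.3, -0.1],
       [ 0.6, -1.3],
       [ 0.5, -1. ]]))
peg (array([435.94413816, 222.91513724,   3.65638085]), array([[-0.2,  0.4],
       [ 1.2, -0.7],
       [-0.5,  0.2],
       [-0.2,  0.2],
       [ 0.2, -0.1],
       [ 0.7, -0. ],
       [ 0.1, -0.1],
       [-0. , -1.6]]))
```

View pics/o.png

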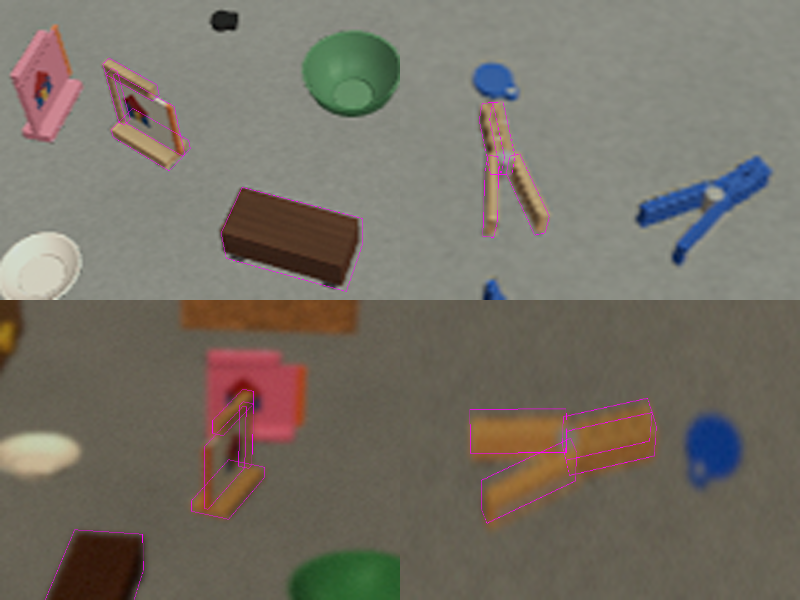

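Fits agree to about 1–2 px. Card: (511,-224), ledge: (600,-25), peg pivot: (436,223). I'll go for the card first, passing over the clear area.

```bash
cat > go.py <<'E'
from h import *
def go(target,yangle):
    "target TCP mm; tool y axis world angle (mod pi), tool z down -> shift cm in tool axes, spin deg"
    s=status.observe(); R0=R.from_rotvec(s["orientation"]).as_matrix()
    d=R0.T@(np.array(target)-s["eef_pos"])/10
    cur=np.arctan2(R0[1,1],R0[0,1]); k=(yangle-cur+np.pi/2)%np.pi-np.pi/2
    print("tcp",s["eef_pos"].round(1),"w",s["gripper_width"].round(1),"t",s["time_s"].__round__(2),"z",R0[:,2].round(3),"yang",round(cur,3),"q7",s["joint_positions"][6].round(2),"F",s["wrist_force"].round(1))
    print("shift cm",d.round(2),"spin deg",round(np.degrees(-k),1))
E
python3 - <<'E'
from go import *
go([490,200,238],-.315)
go([511,-224,160],-.315)
a,b=np.load("cal.npy",allow_pickle=True)
print(ray(a,[(198,195)],0))
E
```

```text
Traceback (most recent call last):
  File "go.py", line 7, in go
    print("tcp",s["eef_pos"].round(1),"w",s["gripper_width"].round(1),"t",s["time_s"].__round__(2),"z",R0[:,2].round(3),"yang",round(cur,3),"q7",s["joint_positions"][6].round(2),"F",s["wrist_force"].round(1))
                                          ^^^^^^^^^^^^^^^^^^^^^^^^
AttributeError: 'float' object has no attribute 'round'
```

```bash
sed -i 's/s\["gripper_width"\].round(1)/round(s["gripper_width"],1)/' go.py
python3 - <<'E'
from go import *
go([490,200,238],-.315)
go([511,-224,160],-.315)
a,b=np.load("cal.npy",allow_pickle=True)
print(ray(a,[(198,195)],0))
E
```

```text
tcp [184.4 623.  238.3] w 88.0 t 0.25 z [-0.    -0.001 -1.   ] yang 1.283 q7 -0.07 F [-0.2  0.9  0.3]
shift cm [-41.3  -31.89   0.06] spin deg -88.4
tcp [184.4 623.  238.3] w 88.0 t 0.25 z [-0.    -0.001 -1.   ] yang 1.283 q7 -0.07 F [-0.2  0.9  0.3]
shift cm [-55.35 -71.94   7.89] spin deg -88.4
[[ 517.37075488 -352.9596016     0.        ]]
```

arm_command:
  commands: [4, -4.9, -3.8, 0, 10, 4, -9.8, -7.6, 0, 20, 4, -14.7, -11.4, 0, 30, 4, -19.6, -15.2, 0, 40, 4, -24.5, -19, 0, 50, 4, -29.4, -22.8, 0, 60, 4, -34.3, -26.6, 0, 70, 4, -39.2, -30.4, 0, 80]

```text
time_s: 1.25
eef_pos: [474.9, 218.7, 238.8]
orientation: [2.349, 2.086, 0.0]
wrist_force: [1.0, 1.4, -0.4]
gripper_width: 39.6
```

```bash
python3 - <<'E'
from go import *
go([511,-224,190],-.315)
E
```

```text
tcp [474.9 218.7 238.8] w 39.6 t 1.25 z [ 0. -0. -1.] yang -0.119 q7 -0.47 F [ 1.   1.4 -0.4]
shift cm [-43.53   8.81   4.89] spin deg 11.3
```

arm_command:
  commands: [4, -5.5, 1.1, 0, 1.4, 4, -11, 2.2, 0, 2.8, 4, -16.4, 3.3, 0, 4.2, 4, -21.8, 4.4, 1, 5.6, 4, -27.2, 5.5, 2, 7, 4, -32.6, 6.6, 3, 8.4, 4, -38, 7.7, 4, 9.8, 4, -43.5, 8.8, 4.9, 11.3]

```text
time_s: 2.25
eef_pos: [511.1, -225.1, 189.6]
orientation: [2.543, 1.844, 0.001]
wrist_force: [0.6, 0.8, -1.0]
gripper_width: 40.2
```

```bash
python3 - <<'E'
from go import *
L,K,G=np.load("poses.npy")
w=camera("wrist"); show(w,0,0,640,400,1,"w1.png",[(K,cardparts)])
s=camera("scene"); show(s,140,60,220,160,3.6,"s1.png",[(K,cardparts)])
go([511,-224,70],-.315)
E
```

```text
tcp [ 509.2 -230.9  189.7] w 39.7 t 2.35 z [-0.    -0.004 -1.   ] yang -0.325 q7 0.32 F [-0.5 -0.3 -0.1]
shift cm [ 0.76 -0.06 11.96] spin deg -0.6
```

View pics/w1.png

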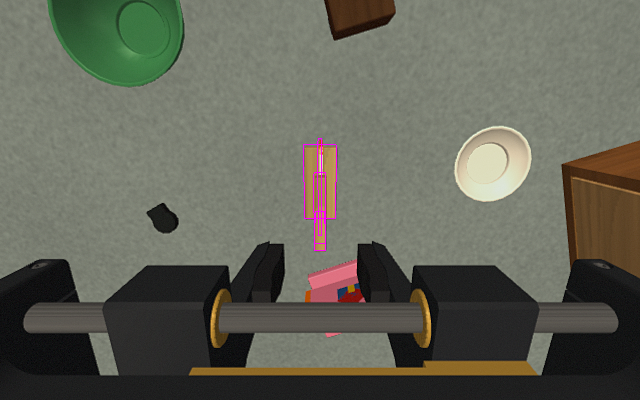

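View pics/s1.png

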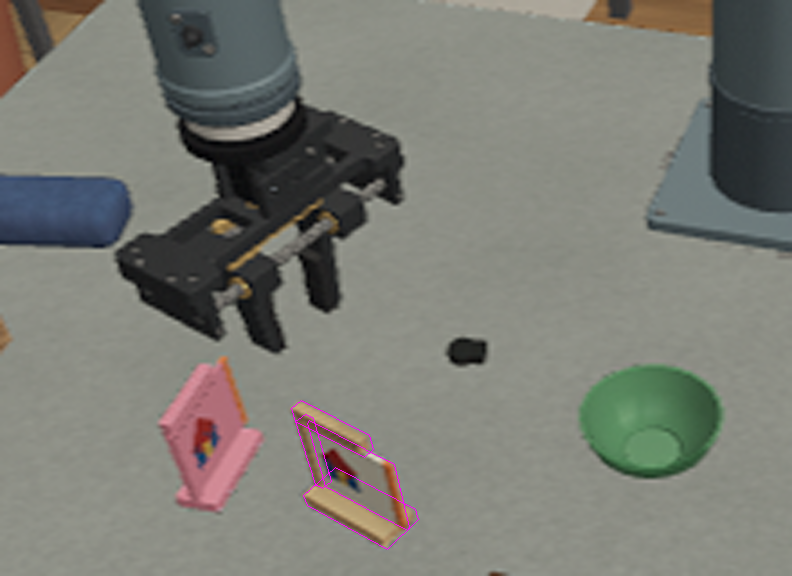

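The wrist view shows the card outlines landing on the foot and rail (~320,190). I'll check enlarged before the descent.

```bash
python3 - <<'E'
from go import *
L,K,G=np.load("poses.npy")
w=camera("wrist"); show(w,270,120,100,140,5,"w2.png",[(K,cardparts)])
s=camera("scene"); 
go([511,-224,70],-.315)
e=status.observe()["eef_pos"]; print(proj(s,[e]),proj(w,[e]), w["origin"])
E
```

```text
tcp [ 510.4 -224.5  189.6] w 39.8 t 2.45 z [-0. -0. -1.] yang -0.318 q7 0.32 F [ 0.4  0.6 -0.1]
shift cm [ 0.07  0.04 11.96] spin deg -0.2
[[225.98260576 150.70369355]] [[317.95200224 246.39453535]] [ 533.85104497 -158.38541994  336.26811609]
```

View pics/w2.png

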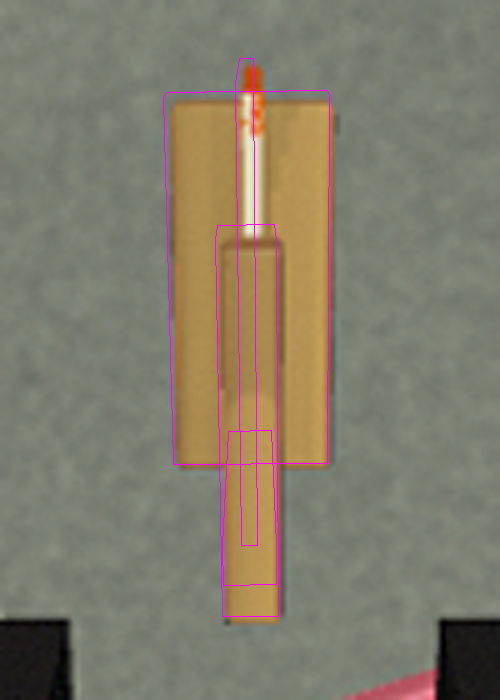

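```bash
python3 - <<'E'
from go import *
L,K,G=np.load("poses.npy")
w=camera("wrist")
C=lambda T:[((x+.5)/5+269.5,(y+.5)/5+119.5) for x,y in T]
k,r=fit([(w,[[-18,42,12],[18,42,12],[-18,-42,12],[18,-42,12],[-5,26,96],[5,26,96],[-5,-42,96],[5,-42,96]],
 C([(171,101),(331,101),(174,466),(329,466),(220,240),(281,240),(224,621),(281,621)]))],K)
print(k,r); show(w,270,120,100,140,5,"w3.png",[(k,cardparts)]); np.save("poses.npy",[L,k,G])
go([k[0],k[1],70],k[2])
E
```

```text
[ 5.12570704e+02 -2.17852223e+02 -3.14900610e-01] [[-0.6 -0.2]
 [ 0.6 -0.3]
 [ 0.2  0.2]
 [ 0.1  0.2]
 [ 0.   0.4]
 [-0.   0.4]
 [-0.  -0.4]
 [-0.2 -0.4]]
tcp [ 510.9 -222.9  189.7] w 40.0 t 2.5 z [-0.     0.001 -1.   ] yang -0.316 q7 0.32 F [0.4 0.3 0.2]
shift cm [5.300e-01 1.000e-02 1.197e+01] spin deg -0.0
```

View pics/w3.png

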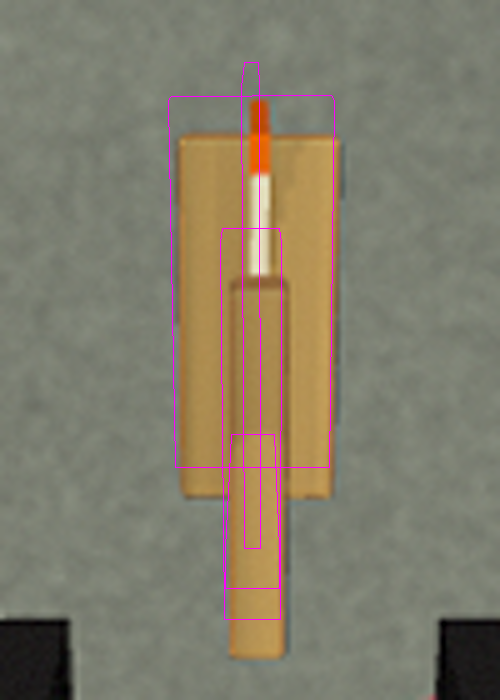

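The arm was still settling between the two pictures, so I'll freeze one picture with its calibration.

```bash
python3 - <<'E'
from go import *
L,K,G=np.load("poses.npy")
for i in range(4): w=camera("wrist"); print(w["origin"], status.observe()["eef_pos"])
np.save("w.npy",w,allow_pickle=True)
show(w,270,120,100,140,5,"w4.png",[(np.array([511,-224,-.315]),cardparts)])
E
```

```text
[ 534.80392222 -150.94285041  336.71685562] [ 511.15211033 -222.11766356  189.83594461]
[ 534.93840678 -150.12204362  336.85822445] [ 511.33229618 -221.76436083  189.93649031]
[ 535.00535418 -149.78442927  336.97132792] [ 511.37814689 -221.77362465  190.02718939]
[ 535.02606836 -149.75112199  337.04936408] [ 511.37095969 -221.94670952  190.06941262]
```

View pics/w4.png

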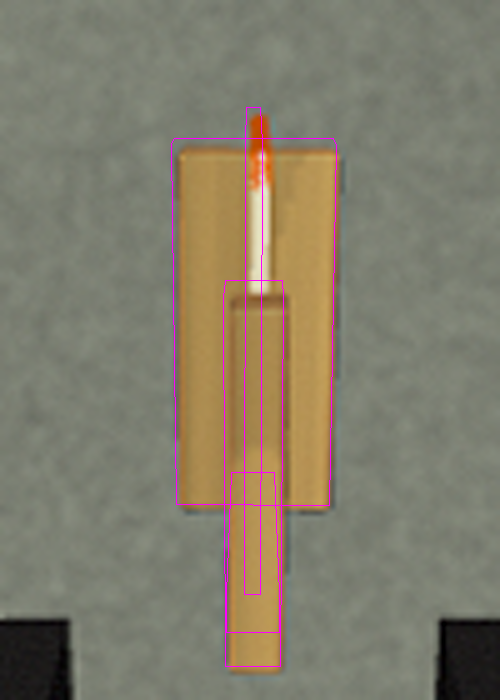

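```bash
python3 - <<'E'
from go import *
L,K,G=np.load("poses.npy")
w=np.load("w.npy",allow_pickle=True).item()
C=lambda T:[((x+.5)/5+269.5,(y+.5)/5+119.5) for x,y in T]
k,r=fit([(w,[[-18,42,12],[18,42,12],[-18,-42,12],[18,-42,12],[-5,26,96],[5,26,96],[-5,-42,96],[5,-42,96]],
 C([(178,150),(338,150),(180,510),(330,510),(229,294),(288,294),(228,671),(283,671)]))],[511,-224,-.315])
print(k,r.tolist()); np.save("poses.npy",[L,k,G])
go([k[0],k[1],70],k[2])
E
```

```text
[ 5.11498286e+02 -2.25013340e+02 -3.19362392e-01] [[-0.5, -0.6], [0.4, -0.4], [-0.3, -0.5], [0.3, -0.3], [-0.1, 1.5], [0.1, 1.6], [0.0, -0.3], [0.0, -0.2]]
tcp [ 511.4 -221.9  190.1] w 40.2 t 2.7 z [ 0.001  0.001 -1.   ] yang -0.313 q7 0.32 F [-0.1 -0.8  0.7]
shift cm [-0.3   0.1  12.01] spin deg 0.4
```

arm_command:
  commands: [4, -0.3, 0.1, 3, 0.4, 4, -0.3, 0.1, 6, 0.4, 4, -0.3, 0.1, 9, 0.4, 4, -0.3, 0.1, 11, 0.4, 4, -0.3, 0.1, 12, 0.4, 4, -0.3, 0.1, 12, 0.4, 4, -0.3, 0.1, 12, 0.4]

```text
time_s: 3.58
eef_pos: [512.1, -225.3, 70.9]
orientation: [2.546, 1.838, 0.003]
wrist_force: [0.0, 0.2, 0.3]
gripper_width: 40.0
```

```bash
python3 - <<'E'
from go import *
L,K,G=np.load("poses.npy")
for i in range(2): w=camera("wrist")
show(w,120,60,400,240,2,"w5.png",[(K,cardparts)])
go([K[0],K[1],70],K[2])
E
```

```text
tcp [ 512.1 -225.3   70.9] w 39.9 t 3.67 z [ 0.002  0.    -1.   ] yang -0.32 q7 0.42 F [ 1.   0.1 -0.4]
shift cm [ 0.01 -0.06  0.09] spin deg -0.0
```

View pics/w5.png

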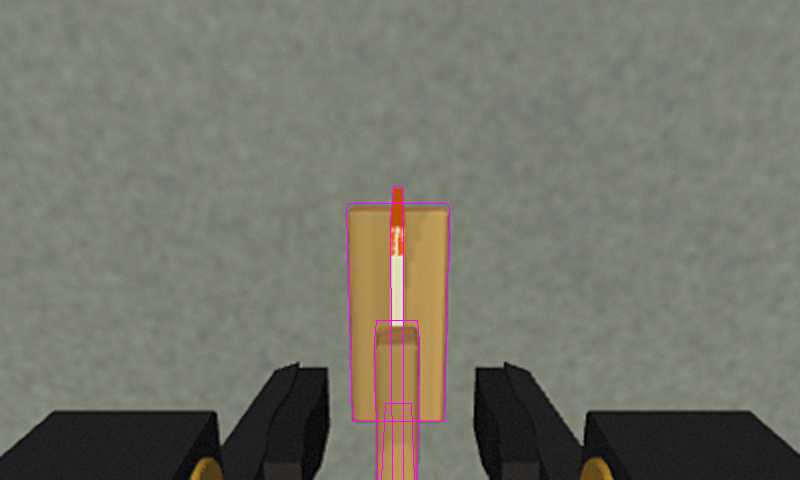

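The rail sits centred between the open fingers (image ~ (398,440)) and the model matches, so I'll close and lift.

arm_command:
  commands: [0, 0, 0, 0, 0, 0, 0, 0, 0, 0, 0, 0, 0, 0, 0, 0, 0, 0, 0, 0, 0, 0, 0, -2, 0, 0, 0, 0, -5, 0, 0, 0, 0, -8, 0, 0, 0, 0, -8, 0]

```text
time_s: 4.68
eef_pos: [513.5, -226.2, 153.9]
orientation: [2.543, 1.836, 0.008]
wrist_force: [-0.6, 0.4, -0.6]
gripper_width: 9.6
```

```bash
python3 - <<'E'
from go import *
L,K,G=np.load("poses.npy")
for i in range(2): w=camera("wrist")
show(w,120,60,400,240,2,"w6.png",[(K,cardparts,80)])
go([L[0],L[1],70+80],L[2])
E
```

```text
tcp [ 511.9 -225.1  151.2] w 9.7 t 4.78 z [ 0.003  0.    -1.   ] yang -0.32 q7 0.35 F [ 0.8 -0.7 -1.2]
shift cm [21.79  2.02  0.15] spin deg -16.7
```

View pics/w6.png

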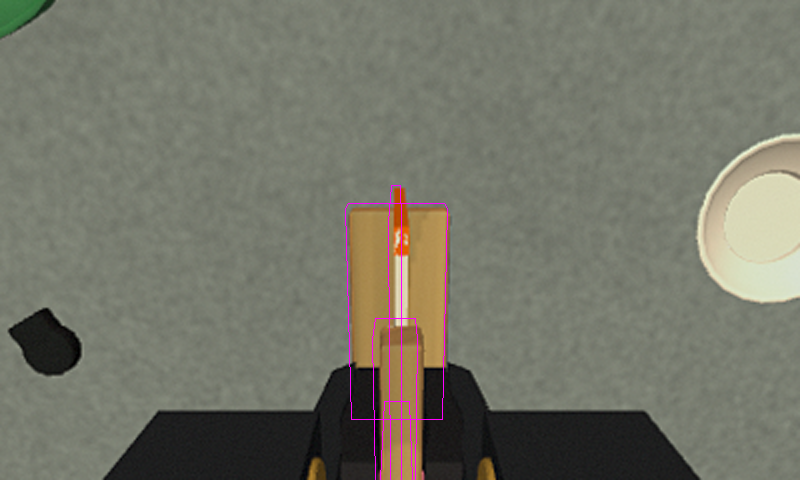

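arm_command:
  commands: [0, 3, 0.3, 0, -2, 0, 7, 0.6, 0, -5, 0, 11, 1, 0, -8, 0, 15, 1.4, 0, -11, 0, 18.5, 1.7, 0, -14, 0, 21, 2, 0, -16, 0, 21.8, 2, 0, -16.7, 0, 21.8, 2, 0, -16.7]

```text
time_s: 5.78
eef_pos: [599.0, -25.1, 151.2]
orientation: [2.253, 2.188, 0.002]
wrist_force: [0.7, -0.6, -1.3]
gripper_width: 9.5
```

```bash
python3 - <<'E'
from go import *
L,K,G=np.load("poses.npy")
for i in range(4): w=camera("wrist")
e=status.observe()["eef_pos"]
Kc=np.array([e[0],e[1],L[2]])
show(w,120,0,400,300,2,"w7.png",[(L,ledgeparts)])
s=camera("scene");show(s,220,120,130,140,4,"s7.png",[(L,ledgeparts),(Kc,cardparts,e[2]-70)])
go([L[0],L[1],111],L[2])
E
```

```text
tcp [599.1 -25.8 151.6] w 9.7 t 6.03 z [ 0.003 -0.    -1.   ] yang -0.031 q7 0.22 F [ 0.   0.9 -1.5]
shift cm [0.12 0.03 4.06] spin deg -0.1
```

View pics/w7.png

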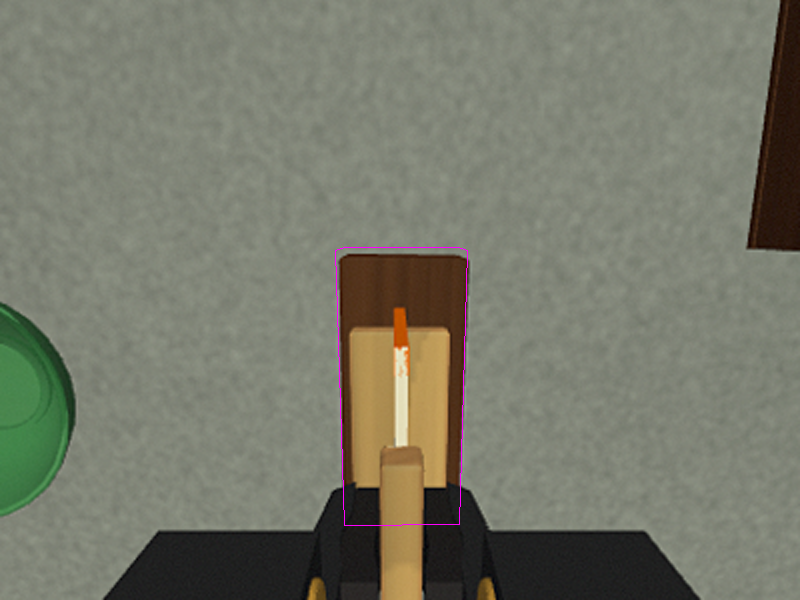

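View pics/s7.png

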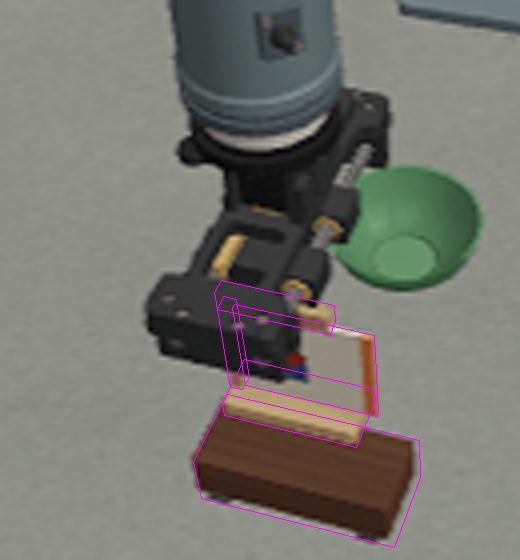

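arm_command:
  commands: [0, 0.1, 0, 1.5, 0, 0, 0.1, 0, 3, 0, 0, 0.1, 0, 3.7, 0, 0, 0.1, 0, 4.0, 0, 0, 0.1, 0, 4.1, 0, 0, 0.1, 0, 4.1, 0, 0, 0.1, 0, 4.1, 0]

```text
time_s: 6.9
eef_pos: [599.5, -24.9, 110.9]
orientation: [2.253, 2.186, 0.003]
wrist_force: [0.3, 0.1, 0.7]
gripper_width: 9.3
```

```bash
python3 - <<'E'
from go import *
L,K,G=np.load("poses.npy")
go([L[0],L[1],111],L[2])
E
```

```text
tcp [599.5 -24.9 110.9] w 9.3 t 6.9 z [ 0.003 -0.    -1.   ] yang -0.031 q7 0.24 F [0.3 0.1 0.7]
shift cm [ 0.03  0.01 -0.01] spin deg -0.1
```

The force went from -1.4 to +0.7 N, so the card is seated. I'll release and rise.

arm_command:
  commands: [2, 0, 0, 0, 0, 4, 0, 0, 0, 0, 4, 0, 0, 0, 0, 4, 0, 0, 0, 0, 4, 0, 0, -3, 0, 4, 0, 0, -7, 0, 4, 0, 0, -11, 0, 4, 0, 0, -12, 0]

```text
time_s: 7.9
eef_pos: [600.5, -25.1, 233.5]
orientation: [2.252, 2.183, 0.009]
wrist_force: [-0.0, -0.2, -0.7]
gripper_width: 40.2
```

```bash
python3 - <<'E'
from go import *
L,K,G=np.load("poses.npy")
for i in range(4): w=camera("wrist")
np.save("w.npy",w,allow_pickle=True)
K=np.array([599.5,-25,-.03])
show(w,250,60,150,150,4,"w8.png",[(K,cardparts,40),(L,ledgeparts)])
d=np.array([-np.cos(G[2]-.2),-np.sin(G[2]-.2)])*37
t=G[:2]+d; print("grasp",t)
go([t[0],t[1],150],G[2]-.2+np.pi/2)
E
```

```text
grasp [471.12603135 234.37089525]
tcp [598.4 -24.6 229.6] w 40.2 t 8.1 z [ 0.001 -0.    -1.   ] yang -0.03 q7 0.17 F [-0.  -0.5  0.2]
shift cm [ 25.5  -13.51   7.94] spin deg 70.2
```

View pics/w8.png

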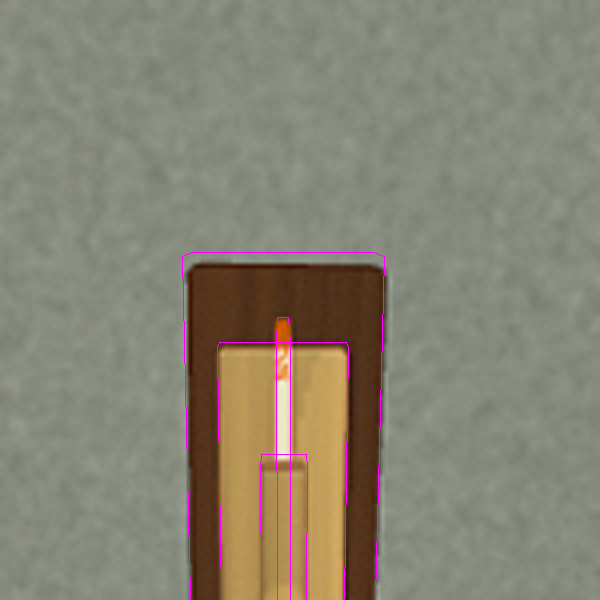

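The card stands centred on the ledge. Now to the peg.

arm_command:
  commands: [6, 3.2, -1.7, 0, 9, 6, 6.4, -3.4, 0.5, 18, 6, 9.6, -5.1, 1, 27, 6, 12.8, -6.8, 1.5, 36, 6, 16, -8.5, 2, 45, 6, 19.2, -10.2, 2.5, 54, 6, 22.5, -12, 3, 63, 6, 25.5, -13.5, 3.5, 70]

```text
time_s: 9.1
eef_pos: [469.5, 235.1, 192.8]
orientation: [3.101, 0.492, -0.002]
wrist_force: [-0.0, 0.6, 0.5]
gripper_width: 59.8
```

```bash
python3 - <<'E'
from go import *
L,K,G=np.load("poses.npy")
for i in range(8): w=camera("wrist")
np.save("w.npy",w,allow_pickle=True)
show(w,0,0,640,400,1.25,"w9.png",[(G,pegparts(0))])
go([471,234,150],G[2]-.2+np.pi/2)
E
```

```text
tcp [471.8 233.  194.4] w 59.9 t 9.5 z [ 0.001 -0.001 -1.   ] yang -1.254 q7 -1.4 F [-0.4 -0.1 -0.6]
shift cm [-0.04 -0.13  4.44] spin deg 0.1
```

View pics/w9.png

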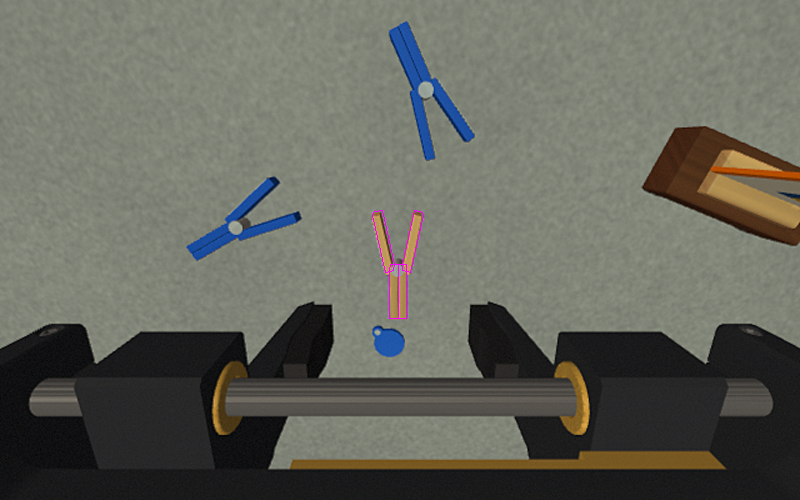

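The wrist view shows the tan peg at (398,265), its handles splayed symmetrically toward the top, and the tag at (388,342) beyond the jaws. I'll check it enlarged.

```bash
python3 - <<'E'
from go import *
L,K,G=np.load("poses.npy")
w=np.load("w.npy",allow_pickle=True).item()
show(w,270,155,100,130,4.5,"w10.png",[(G,pegparts(0))])
E
```

```text
(no output)
```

View pics/w10.png

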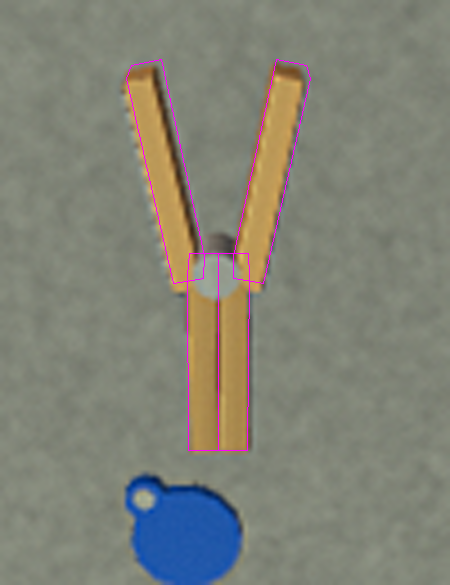

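arm_command:
  commands: [6, 0, -0.1, 4, 0, 6, 0, -0.1, 8, 0, 6, 0, -0.1, 12, 0, 6, 0, -0.1, 15, 0, 6, 0, -0.1, 17, 0, 6, 0, -0.1, 18, 0, 6, 0, -0.1, 18.5, 0, 6, 0, -0.1, 18.5, 0]

```text
time_s: 10.5
eef_pos: [472.1, 233.9, 9.8]
orientation: [3.102, 0.496, 0.003]
wrist_force: [0.2, -0.8, 0.5]
gripper_width: 59.8
```

```bash
python3 - <<'E'
from go import *
L,K,G=np.load("poses.npy")
for i in range(4): w=camera("wrist")
np.save("w.npy",w,allow_pickle=True)
show(w,160,120,320,240,2.5,"w11.png",[(G,pegparts(0))])
go([471,234,3.5],G[2]-.2+np.pi/2)
E
```

```text
tcp [472.1 234.1  10. ] w 60.0 t 10.7 z [ 0.002  0.    -1.   ] yang -1.254 q7 -1.19 F [-0.1 -0.3 -0.4]
shift cm [-0.11 -0.03  0.65] spin deg 0.1
```

View pics/w11.png

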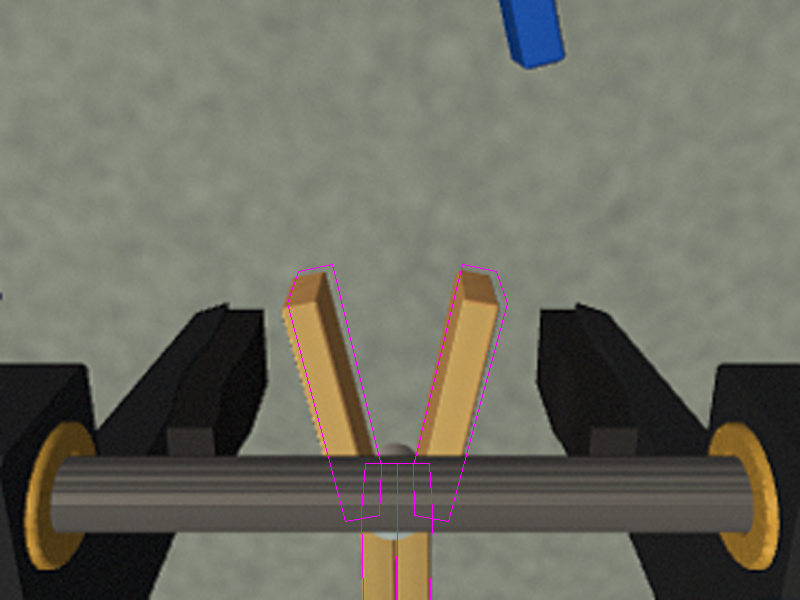

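Both handles lie between the fingers. I'll lower the last 6 mm and squeeze.

arm_command:
  commands: [6, -0.1, 0, 0.4, 0, 6, -0.1, 0, 0.65, 0, 6, -0.1, 0, 0.65, 0, 4.5, -0.1, 0, 0.65, 0, 3.5, -0.1, 0, 0.65, 0, 2, -0.1, 0, 0.65, 0, 1, -0.1, 0, 0.65, 0, 1, -0.1, 0, 0.65, 0]

```text
time_s: 11.7
eef_pos: [471.2, 233.8, 3.6]
orientation: [3.102, 0.496, 0.004]
wrist_force: [-0.8, 0.1, 0.8]
gripper_width: 23.3
```

arm_command:
  commands: [0, 0, 0, 0, 0, 0, 0, 0, 0, 0, 0, 0, 0, 0, 0]

```text
time_s: 12.08
eef_pos: [471.2, 233.8, 3.6]
orientation: [3.102, 0.496, 0.004]
wrist_force: [0.6, 0.0, 0.6]
gripper_width: 22.9
```

```bash
python3 - <<'E'
from go import *
L,K,G=np.load("poses.npy")
for i in range(2): w=camera("wrist")
np.save("w.npy",w,allow_pickle=True)
show(w,160,120,320,240,2.5,"w12.png",[])
go([471,234,3.5],G[2]-.2+np.pi/2)
E
```

```text
tcp [471.2 233.8   3.6] w 23.4 t 12.18 z [ 0.002  0.    -1.   ] yang -1.254 q7 -1.18 F [-0.3  1.2  0. ]
shift cm [-0.01 -0.03  0.01] spin deg 0.1
```

View pics/w12.png

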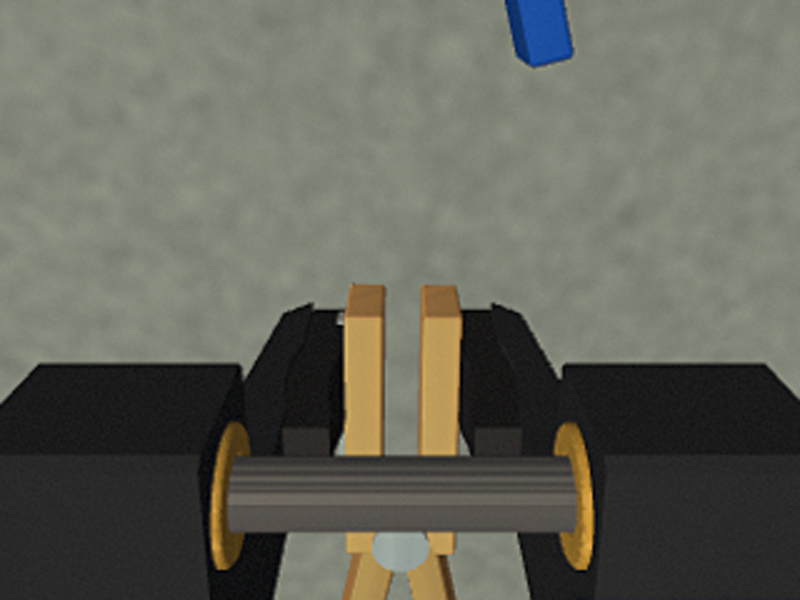

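The squeeze worked: the handles are parallel at 23 mm and the jaws gape. Next I'll fit the peg pose in the hand.

```bash
python3 - <<'E'
from go import *
L,K,G=np.load("poses.npy")
w=np.load("w.npy",allow_pickle=True).item()
C=lambda T:[((x+.5)/2.5+159.5,(y+.5)/2.5+119.5) for x,y in T]
ang=-1.254+np.pi/2*3
s=status.observe(); e=s["eef_pos"]
p0=[e[0]+37*np.cos(G[2]-.2),e[1]+37*np.sin(G[2]-.2),G[2]-.2]
g,r=fit([(w,[[-55,-12,18],[-55,-4,18],[-55,4,18],[-55,12,18],[-55,-12,0+0],[-55,12,0]][:4],C([(346,318),(384,318),(421,318),(461,317)])),(w,[[0,0,21]],C([(400,552)]))],p0)
print(p0,g,r.tolist())
R0=R.from_rotvec(s["orientation"]).as_matrix()
print("pivot in tool",R0.T@(np.array([g[0],g[1],0])-e),"yaw of peg x rel tool x angle",g[2]-np.arctan2(R0[1,0],R0[0,0]))
show(w,160,120,320,240,2.5,"w13.png",[(g,pegparts(.4))])
E
```

```text
[np.float64(436.0114145666711), np.float64(222.3276069758961), np.float64(3.4563808490307033)] [431.79628084 220.66897139   3.4507484 ] [[-1.7, -0.4], [-0.7, -0.3], [0.7, -0.2], [0.9, 0.3], [0.2, 1.8]]
pivot in tool [-41.53034049   0.17035681   3.45871327] yaw of peg x rel tool x angle 3.133568263461021
```

View pics/w13.png

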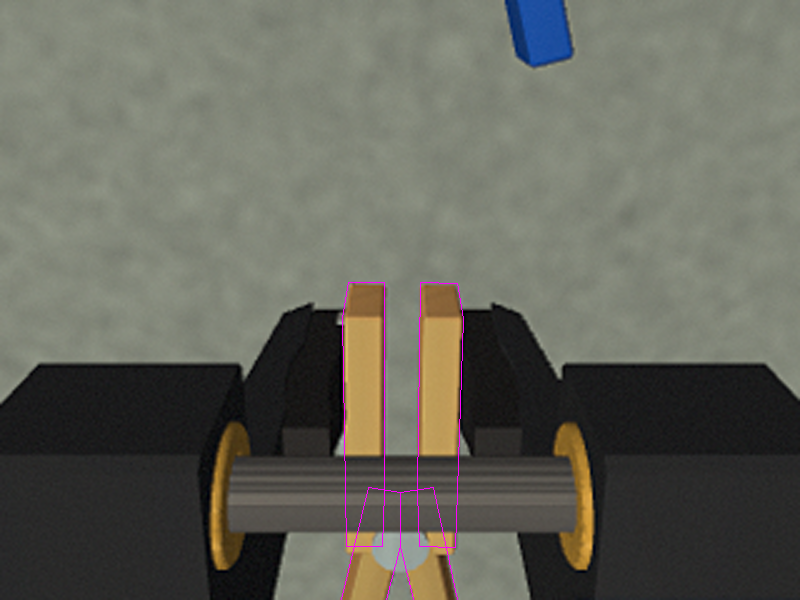

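arm_command:
  commands: [0, 0, 0, -1, 0, 0, 0, 0, -3, 0, 0, 0, 0, -6, 0, 0, 0, 0, -9, 0, 0, 0, 0, -12, 0, 0, 0, 0, -12, 0]

```text
time_s: 12.92
eef_pos: [472.3, 234.5, 126.4]
orientation: [-3.1, -0.496, -0.011]
wrist_force: [0.4, 0.4, -1.0]
gripper_width: 23.1
```

```bash
python3 - <<'E'
from go import *
L,K,G=np.load("poses.npy")
for i in range(2): w=camera("wrist")
crop(w,100,60,440,300,1.8,"w14.png")
go([603,180,110],-.03)
E
```

```text
tcp [470.7 234.  124. ] w 23.1 t 13.03 z [ 0.003  0.001 -1.   ] yang -1.253 q7 -1.31 F [ 0.3 -0.3 -1.1]
shift cm [10.88  9.26  1.43] spin deg -70.1
```

View pics/w14.png

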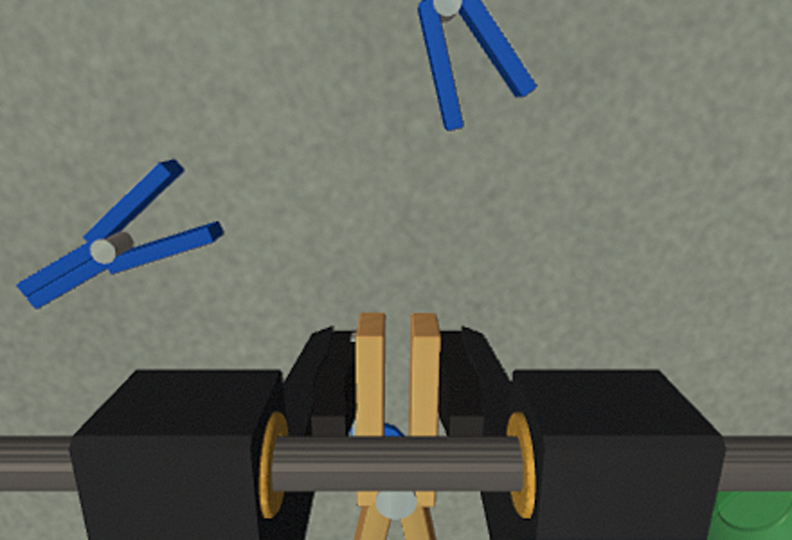

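arm_command:
  commands: [0, 1.3, 1, 0, -9, 0, 2.8, 2.3, 0, -18, 0, 4.2, 3.5, 0, -27, 0, 5.6, 4.7, 0, -36, 0, 7, 5.9, 0.4, -45, 0, 8.4, 7.1, 0.8, -54, 0, 9.8, 8.3, 1.1, -63, 0, 10.9, 9.3, 1.4, -70]

```text
time_s: 14.02
eef_pos: [603.0, 179.0, 108.9]
orientation: [2.252, 2.19, 0.001]
wrist_force: [0.3, -0.1, -0.6]
gripper_width: 23.0
```

```bash
python3 - <<'E'
from go import *
for i in range(6): s=camera("scene")
b=camera("side")
L,K,G=np.load("poses.npy")
K=np.array([599.5,-25,-.03])
e=status.observe()["eef_pos"]; g=np.array([e[0]-1.2,e[1]-41.5,-np.pi/2-.03])
it=[(K,cardparts,40),(L,ledgeparts),(g,pegparts(.4),e[2]-3.5)]
show(s,240,120,180,140,4.4,"s15.png",it)
show(b,260,80,180,160,4,"b15.png",it)
go([603.2,100.5,81.6],-.03)
E
```

```text
tcp [602.4 180.4 110. ] w 23.5 t 14.38 z [ 0.002  0.001 -1.   ] yang -0.032 q7 -0.16 F [ 0.1  0.6 -0.5]
shift cm [-7.98  0.33  2.83] spin deg -0.1
```

View pics/s15.png

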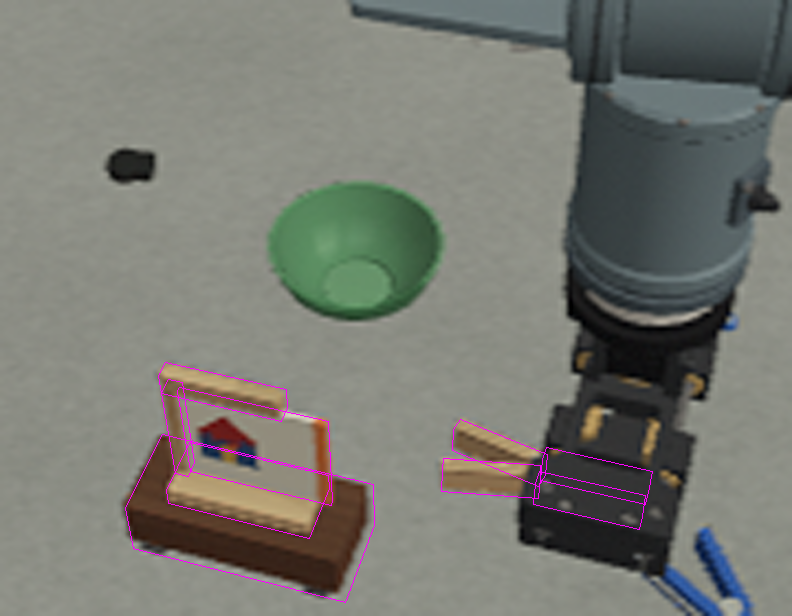

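View pics/b15.png

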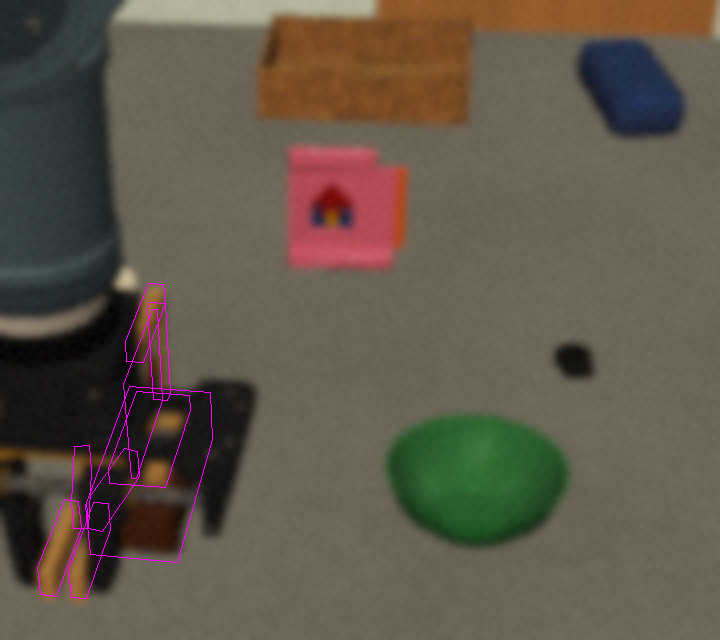

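The models match both views: jaws open, edge orange at ~(322,460) in the scene crop. I'll lower and line up first, then advance part way.

arm_command:
  commands: [0, 0, 0.1, 1, 0, 0, -0.5, 0.3, 2, 0, 0, -1.5, 0.3, 2.7, 0, 0, -2.5, 0.3, 2.8, 0, 0, -3.5, 0.3, 2.8, 0, 0, -4, 0.3, 2.8, 0, 0, -4, 0.3, 2.8, 0, 0, -4, 0.3, 2.8, 0]

```text
time_s: 15.38
eef_pos: [604.2, 140.9, 82.1]
orientation: [2.256, 2.186, 0.004]
wrist_force: [-0.9, -0.3, -0.7]
gripper_width: 23.1
```

```bash
python3 - <<'E'
from go import *
for i in range(3): s=camera("scene")
L,K,G=np.load("poses.npy")
K=np.array([599.5,-25,-.03])
e=status.observe()["eef_pos"]; g=np.array([e[0]-1.2,e[1]-41.5,-np.pi/2-.03])
it=[(K,cardparts,40),(g,pegparts(.4),e[2]-3.5)]
np.save("s.npy",s,allow_pickle=True)
show(s,265,190,110,75,7,"s16.png",it)
crop(s,265,190,110,75,7,"s16r.png")
go([603.2,100.5,81.6],-.03)
E
```

```text
tcp [604.1 140.8  82. ] w 22.9 t 15.53 z [ 0.002  0.001 -1.   ] yang -0.032 q7 -0.08 F [ 0.5  0.2 -1.5]
shift cm [-4.03  0.04  0.03] spin deg -0.1
```

View pics/s16.png

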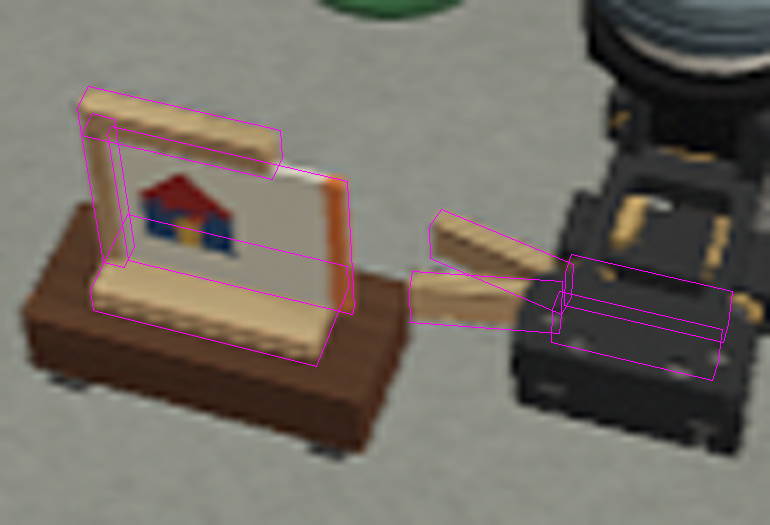

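View pics/s16r.png

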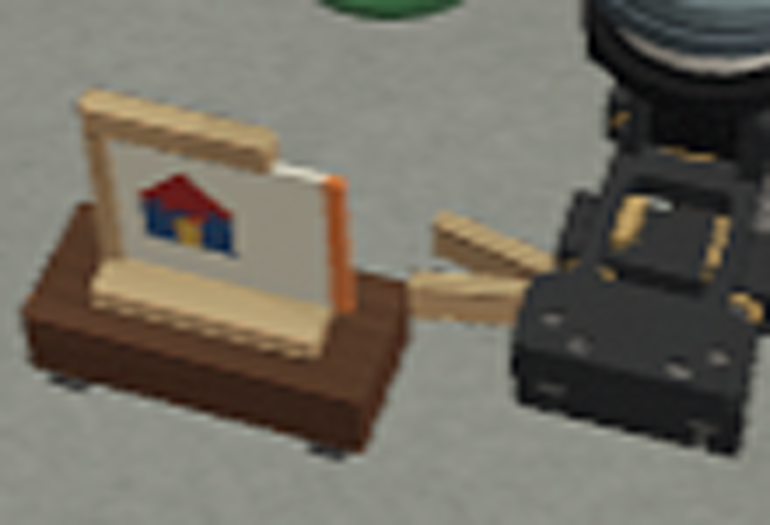

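Card and jaws both sit about 1 px off their models in the same direction, so they are laterally aligned to about 1 mm. I'll advance the last 42 mm gently.

arm_command:
  commands: [0, -0.6, 0.05, 0, 0, 0, -1.3, 0.05, 0, 0, 0, -2, 0.05, 0, 0, 0, -2.7, 0.05, 0, 0, 0, -3.4, 0.05, 0, 0, 0, -3.9, 0.05, 0, 0, 0, -4.2, 0.05, 0, 0, 0, -4.2, 0.05, 0, 0]

```text
time_s: 16.52
eef_pos: [603.3, 98.7, 81.9]
orientation: [2.256, 2.186, 0.003]
wrist_force: [0.8, -0.1, 0.0]
gripper_width: 23.1
```

```bash
python3 - <<'E'
from go import *
for i in range(5): s=camera("scene")
L,K,G=np.load("poses.npy")
K=np.array([599.5,-25,-.03])
e=status.observe()["eef_pos"]; g=np.array([e[0]-1.2,e[1]-41.5,-np.pi/2-.03])
it=[(K,cardparts,40),(g,pegparts(.4),e[2]-3.5)]
show(s,265,190,110,75,7,"s17.png",it)
crop(s,265,190,110,75,7,"s17r.png")
w=camera("wrist");b=camera("side")
crop(w,160,120,320,280,2,"w17.png"); crop(b,250,120,120,120,5,"b17.png")
go([603.2,98.5,81.6],-.03)
E
```

```text
tcp [603.3  99.1  81.9] w 23.2 t 16.88 z [ 0.002  0.001 -1.   ] yang -0.031 q7 -0.01 F [ 0.8 -0.2 -1.1]
shift cm [-0.06 -0.01  0.03] spin deg -0.1
```

View pics/s17.png

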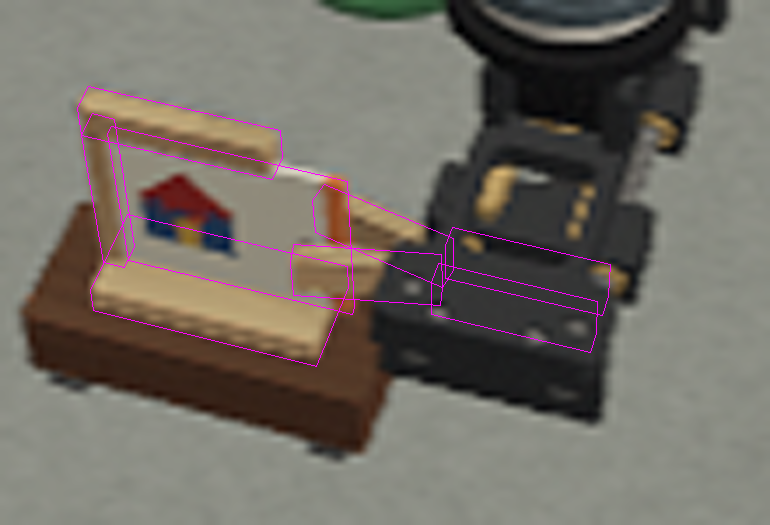

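View pics/s17r.png

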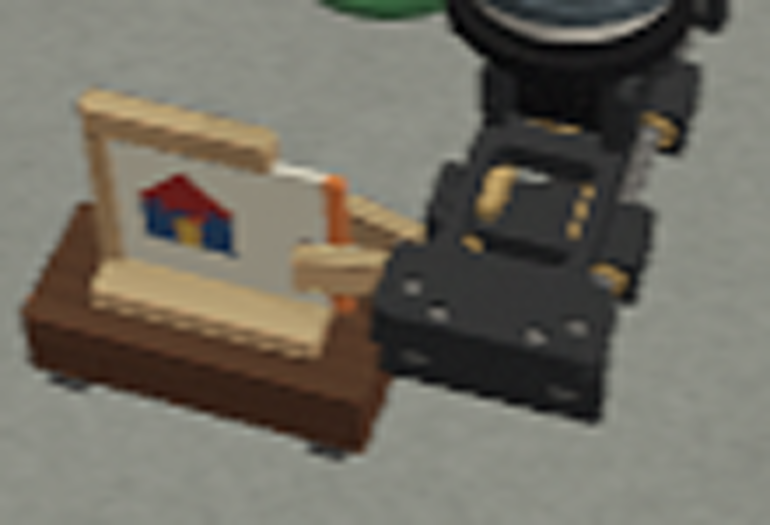

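View pics/w17.png

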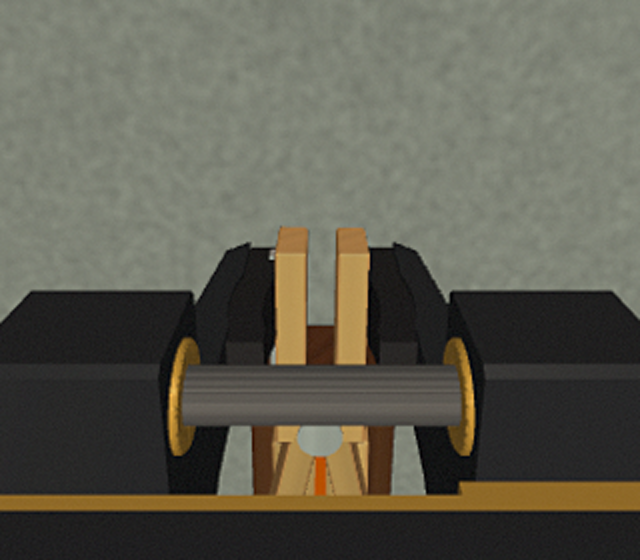

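View pics/b17.png

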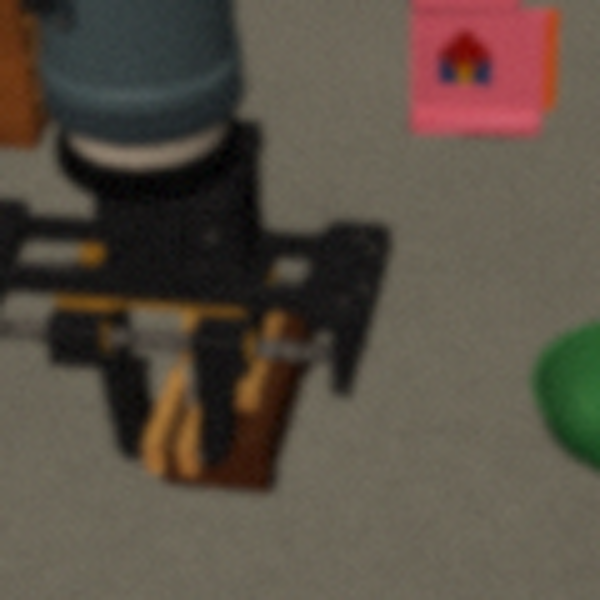

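The wrist view shows the orange edge centred between the open jaws at (320,475). In the scene view the card hasn't moved, and the near jaw crosses the edge at mid-height. The edge is about 33 mm ahead of the pivot, inside the 22–45 mm window, so I'm handing in.

```bash
python3 -c "
from bench import workorder,status
s=status.observe();print(s['time_s'],abs(s['qvel']).max(),s['gripper_width'])
print(workorder.job_done())"
```

```text
16.875 0.0019575632609706286 23.172611923270146
the job is handed in; nothing more can be done
None
```

I stood the white card on the ledge and let it go, then squeezed the wooden peg fully open and brought it round the card's orange edge. I handed the job in at 16.9 s with the peg still held open; no verdict was reported.

- **Card:** the pictures show it upright and unmoved, about 1 mm off the ledge's centre and lined up with the ledge.
- **Peg:** the handles are parallel, with the gripper reading 23 mm where the full-open figure is 24 mm. I take that as fully open, since I had no direct reading of the opening angle.
- **Edge in the jaws:** by my fit the edge is about 33 mm ahead of the pivot (allowed 22–45 mm), centred between the jaws and near mid-height.
- **Contact:** the wrist force, about 1 N, stayed at its usual noise level, and I saw no sign of the peg touching card or ledge. The side camera's view of the edge was blocked by the gripper, so this rests on the scene and wrist views.
- **Disagreements:** the camera fits were off by about 1–2 mm, well within the margins.
- **Other things:** nothing else was touched as far as I saw. I did not re-measure the bowl, dish, key, tag or key cap at the end.

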